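# Find the empty crate cell and put the tape roll in it

### The arm

A 6-joint arm with a two-finger parallel gripper is mounted at the origin on the work surface. World frame = base frame: x ahead of the robot, y to its left, z up, the work surface at z = 0. Lengths are in m, angles in rad, forces in N, time in s.
With the tool pointing down it reaches from about 0.35 to 0.775 m from the base axis. Payload 7.3 kg.
Tool frame: the origin (TCP) lies at the very end of the fingers, on their centre line; the grasp point (between the pads) lies 19 mm behind it (robot.pinch_z is the distance from the TCP to the grasp point, in m); z points along the fingers, y is the line along which they close (so a half turn about z gives the same grasp; the last joint's range is limited). The gripper opens to 92 mm and grips with 3 to 60 N. Pads are 19 mm wide; open, the fingers measure 130 mm over their backs; the gripper's body (75 mm by 190 mm) begins 47 mm behind the grasp point.
Start: joints at [1.055, 0.342, 1.524, -0, 1.275, -0.146], TCP at [0.19, 0.49, 0.227] pointing down, gripper open.
Joint ranges: [-2.53, 2.53], [-0.77, 2.02], [0.04, 2.7], [-1, 4.14], [0.28, 2.66], [-3.11, 3.11]. Speed limits (rad/s): [2.57, 2.57, 3.14, 3.14, 3.14, 3.14].

### API

Orientations are given as [roll, pitch, yaw] about the fixed x, y, z axes, in that order (R = Rz(yaw) Ry(pitch) Rx(roll)).
In Python, from cell import robot gives the robot as it stands.
- The arm moves only by the tool move_arm, never from a script. Its argument "motion" is a list of rows, each a list of 6 numbers: the shift along the tool's x, y, z in units of 0.1 m (1.0 is 0.1 m), then the turn, a rotation vector about the tool's x, y, z in units of pi rad (1.0 is pi rad). In form: [[dx, dy, dz, rx, ry, rz], ...]. A call has 1 to 12 rows; each row is the pose to reach, as a shift and turn from the pose commanded when the call began, along the tool's axes at that moment, turning the shorter way round; what a row does not reach only later rows make up. A row lasts 1/8 s, in which the tool goes at most 62.5 mm and 10.7 degrees, less where a joint would pass 70% of its speed; a pose out of reach is approached as far as the arm can. A call with a number of a shift or a turn outside -1 to 1 is refused whole. A call with a gripper value outside its range is refused whole. "fingers" is the opening, from -1 (shut) to 1 (fully open), set as the call begins (left out, the last holds). The fingers move at their own pace and stop on an object; "newtons" is the grip in N (left out, the last holds). Time passes only in rows, so rows that repeat a pose let the fingers close. It gives the time, the measured TCP pose, the force, the opening and the grip force at its end, in the units of the state.
- robot.observe(): the state, without advancing time (a new reading comes with each control period).
- robot.read_camera(name): name is "scene" or "side" or "wrist"; returns a dict with "image" (400x640x3 uint8, red, green, blue), "range_z" (400x640 float32, m along the optical axis (not along the pixel's ray), 0 where there is no reading), "vfov" (degrees; the focal length in pixels is half the picture's height over the tangent of half this angle, whatever the lens; pixels are square), "cx", "cy" (the principal point, pixels), "extrinsics" (4x4, takes a point from camera to world coordinates); the wrist camera has in their place "hand_eye" (4x4, takes a point from camera to tool coordinates, whose origin is the TCP and whose axes are the flange's). Camera axes: x right, y up, looking along -z (the intrinsics and any distortion apply to the point x, -y, -z); pixel columns grow to the right and rows downward; lengths in m; the calibration is good to about 2 mm. A picture is of the moment at which its call begins: read the wrist's pose just before it.
- robot.hand_in(): hands the job in; it is judged then, once.
The state is a dict: "time": time; "qpos": joint angles; "qvel": joint speeds; "joint_efforts": joint torques, N m; "tool_pos": TCP position; "tool_rot": TCP orientation; "contact_force": force on the tool from outside, world axes, zero at the start; "torque": the same for the moment, N m; "opening": finger opening in m; "grip_force": force on a finger pad.
Only numpy, scipy, OpenCV 4.12 (cv2) and the standard library are available. Lean on these libraries where they do the work, as an engineer would, in place of code of your own. Each camera call takes 0.05 s, during which the arm holds its last target. There are 200 camera calls.

### The job

One of the four covered cells of the wooden stationery crate is empty: its white cover has sagged below the rim, while the other three are propped up by the coloured boxes under them. With nothing in the gripper, press the middle of that sagged cover all the way down to make sure that the cell is empty; then fetch the wide roll of clear tape, stand it upright on the pushed-down cover inside that cell, and let go.

Things in the scene. Friction and masses are not known exactly. Their poses are not given: they have to be found in the camera images.
- wide_roll: Wide roll of clear tape on a brown core: tube, 56 mm outside, 36 mm core hole, 50 mm high, 80 to 170 g, standing on end, free all round. Origin: centre of its underside; z its axis, up. Grip it across the outside near the top (about 40 mm above its underside) so that the fingers stay above the crate's rim when it is set down. The flat roll with a blue core (19 mm high) is a bystander.
- cover_mid (a point): Middle of the top face of the EMPTY cell's cover; z up, x and y along the crate's walls. White level slatted plate, 88 mm square, 4 mm thick, solid middle slat 40 mm wide. As found it lies 8 to 10 mm below the rim, black or bare wood in its two slots; fully down, 20 mm below. The full cells' covers stand 3 mm above the rim, with orange, blue or green in the slots, and do not give.
- empty_cover (a joint): How far that cover is pushed down, in m: 0 to 0.002 as found, 0.012 at its rigid bottom stop. It slides straight down against about 2.5 N of friction, has no spring and stays where it is pushed.
- crate: Wooden crate, fixed, 202 mm square, 60 mm high, walls and cross dividers 6 mm thick: two by two cells, 92 mm square inside, their centres 49 mm from the crate's centre in x and in y. Origin: centre of its underside, on the table; x and y along its walls, z up.

How it is judged:
On the way:
1. the sagged cover is pressed down (at least 10 of its 12 mm) with the empty gripper, the wide roll still away from that cell (over 80 mm) (value of joint empty_cover above 0.01 m and horizontal distance between wide_roll and cover_mid above 0.08 m and contact force between the fingers and wide_roll below 0.2 N), for 0.1 s.
At the end, for the whole second after the job is handed in: The empty cell's cover is down (at least 9 of 12 mm) and the wide roll stands on it, at rest: its centre within 25 mm of the cover's middle (anywhere inside the cell), underside within 5 mm of the cover, axis within 10 degrees of upright (value of joint empty_cover above 0.009 m and horizontal distance between wide_roll and cover_mid below 0.025 m and z of wide_roll in the frame of cover_mid between -0.005 and 0.005 m and angle between wide_roll's own z axis and vertical below 0.17 rad and linear speed of wide_roll below 0.02 m/s); the robot touches nothing.
It also fails if it takes over 48 s, if anything falls off the work surface, if the arm or the gripper's body presses on something with over 40 N, if the wrist force passes 120 N, or if a joint passes its speed limit or range.

## Working session

There is one attempt and no reset: what is moved stays moved. The work goes in short steps, Python scripts to look and compute and a tool call to move; the robot and the scene stay as the last step left them, time stands still between calls to the robot, and variables do not carry over. Pictures are saved under pics/ and viewed, at most 10 in all, crops included, and the job is handed in when it is done.

Besides the shell and the picture viewer there is one more tool, called as name(argument=value, ...) on one line, values as JSON. move_arm: Moves the arm, as the interface text tells. Shifts and turns lie within -1 to 1; 1 stands for 0.1 m of shift or pi rad of turn. Its arguments: {"type":"object","properties":{"motion":{"type":"array"},"fingers":{"type":"number"},"newtons":{"type":"number"}},"required":["motion"]}

```bash
ls; mkdir -p pics; cat > h.py <<'E'
import numpy as np, cv2
from cell import robot
from scipy.spatial.transform import Rotation as R
def look(n,save=None):
    s=robot.observe(); c=robot.read_camera(n)
    if n=='wrist':
        T=np.eye(4); T[:3,:3]=R.from_euler('xyz',s['tool_rot']).as_matrix(); T[:3,3]=s['tool_pos']
        c['T']=T@np.array(c['hand_eye'])
    else: c['T']=np.array(c['extrinsics'])
    c['f']=200/np.tan(np.radians(c['vfov'])/2)
    np.savez('last_%s.npz'%n,**{k:c[k] for k in('image','range_z','T','f','cx','cy')})
    if save: cv2.imwrite('pics/'+save,c['image'][:,:,::-1])
    return c
def load(n): return dict(np.load('last_%s.npz'%n))
def pts(c,uv,z=None):
    """rays through pixels -> plane z, or depth if z None"""
    uv=np.atleast_2d(uv).astype(float)
    d=np.c_[(uv[:,0]-c['cx'])/c['f'],-(uv[:,1]-c['cy'])/c['f'],-np.ones(len(uv))]
    if z is None:
        r=c['range_z'][uv[:,1].astype(int),uv[:,0].astype(int)]
        return (d*r[:,None])@c['T'][:3,:3].T+c['T'][:3,3]
    w=d@c['T'][:3,:3].T; o=c['T'][:3,3]
    return o+w*((z-o[2])/w[:,2])[:,None]
E
python3 - <<'E'
from h import *
for n in('scene','side','wrist'):
    c=look(n,n+'0.png'); print(n,[k for k in c if k not in('image','range_z')],c['vfov'],c['cx'],c['cy'],c['T'][:3,3])
    print({k:c[k] for k in c if 'dist' in k})
print(robot.observe())
E
```

```text
pics
scene ['vfov', 'cx', 'cy', 'extrinsics', 'T', 'f'] 46.14980033085511 317.40651125791425 197.07355143439418 [0.96343519 0.27240416 0.54157051]
{}
side ['vfov', 'cx', 'cy', 'extrinsics', 'T', 'f'] 52.03342932596357 319.78872956624014 201.74286258875514 [ 0.27969777 -0.43246556  0.65490255]
{}
wrist ['vfov', 'cx', 'cy', 'hand_eye', 'T', 'f'] 63.494823505526924 322.7178791730466 206.43964211989586 [0.11929569 0.51728441 0.38311197]
{}
{'time': 0.15, 'qpos': array([ 1.05499146e+00,  3.42548148e-01,  1.52478023e+00, -7.04491462e-06,
        1.27540986e+00, -1.45995649e-01]), 'qvel': array([ 0.00195083, -0.00301248, -0.00330105, -0.00070582, -0.000655  ,
       -0.00021937]), 'joint_efforts': array([ 1.75979323e-03, -4.31468582e+01, -2.44353515e+01,  7.19342474e-02,
        5.36916603e-02, -1.01413300e-04]), 'tool_pos': array([0.18958378, 0.48925148, 0.22621822]), 'tool_rot': array([-3.14045828e+00, -1.59990519e-04,  2.77178540e+00]), 'contact_force': array([-0.43807974, -0.09841552, -0.7163189 ]), 'torque': array([ 0.00906692,  0.01220689, -0.01007952]), 'grip_force': 0.0, 'opening': 0.09195485217401952}
```

View pics/scene0.png

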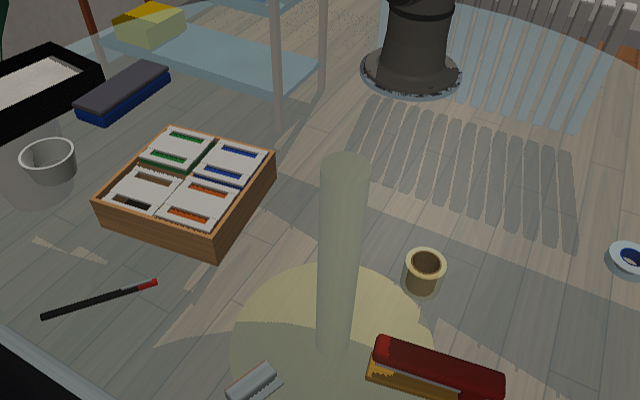

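View pics/side0.png

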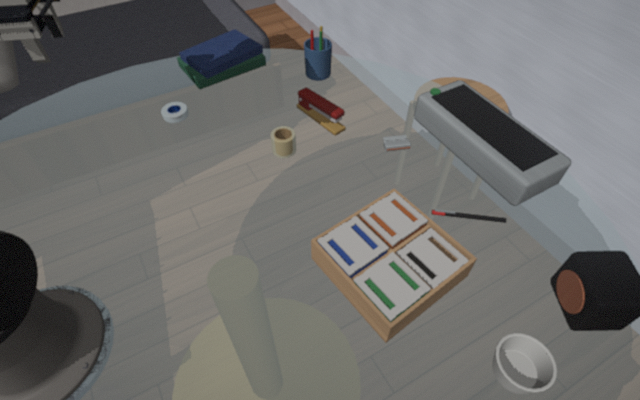

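The sagged cover is the cell with black and bare-wood slots: scene (142,188), side (435,258). The wide roll is at scene (425,268) and side (284,140). A pale pillar stands near scene (345,250) and side (250,330), so I'll measure that too.

```bash
python3 - <<'E'
from h import *
np.set_printoptions(precision=3,suppress=True)
s=load('side'); c=load('scene')
# crate outer rim corners (z=.06)
print('side rim',pts(s,[[312,243],[396,193],[474,262],[388,316]],.06))
print('scene rim',pts(c,[[170,125],[277,151],[219,243],[92,198]],.06))
print('cover side',pts(s,[[435,258],[421,265],[443,250],[352,246],[391,285],[392,219]]),'\nscene',pts(c,[[148,187]],.051))
print('roll side',pts(s,[[284,133]],.05),pts(s,[[284,128],[284,143],[284,150]]))
print('roll scene',pts(c,[[426,262]],.05),pts(c,[[426,250],[426,280]]))
print('pillar scene',pts(c,[[343,160],[343,200],[343,300],[335,345],[280,320]]))
print('pillar side',pts(s,[[235,275],[250,330],[262,385],[300,330],[210,360]]))
E
```

```text
side rim [[ 0.467 -0.074  0.06 ]
 [ 0.664 -0.053  0.06 ]
 [ 0.686 -0.243  0.06 ]
 [ 0.504 -0.25   0.06 ]]
scene rim [[ 0.498 -0.261  0.06 ]
 [ 0.467 -0.064  0.06 ]
 [ 0.669 -0.027  0.06 ]
 [ 0.691 -0.238  0.06 ]]
cover side [[ 0.64  -0.2    0.05 ]
 [ 0.633 -0.183  0.008]
 [ 0.683 -0.182  0.018]
 [ 0.524 -0.115  0.063]
 [ 0.538 -0.21   0.062]
 [ 0.619 -0.102  0.063]] 
scene [[ 0.628 -0.193  0.051]]
roll side [[0.559 0.222 0.05 ]] [[0.567 0.238 0.05 ]
 [0.548 0.2   0.043]
 [0.545 0.198 0.024]]
roll scene [[0.555 0.222 0.05 ]] [[0.536 0.216 0.051]
 [0.582 0.232 0.05 ]]
pillar scene [[ 0.367  0.01  -0.001]
 [ 0.457  0.055 -0.001]
 [ 0.63   0.141 -0.   ]
 [ 0.695  0.162  0.001]
 [ 0.698  0.083 -0.   ]]
pillar side [[ 0.331 -0.03   0.   ]
 [ 0.314 -0.139  0.001]
 [ 0.295 -0.227 -0.   ]
 [ 0.386 -0.18  -0.   ]
 [ 0.24  -0.154  0.002]]
```

View pics/wrist0.png

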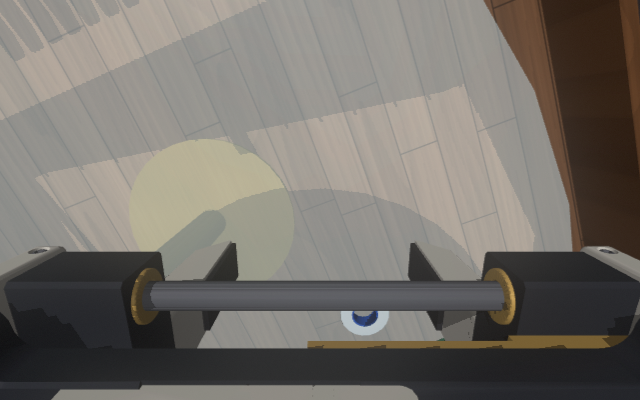

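The pillar has no depth (its readings are on the table and differ between views), so it is only a reflection. The crate centre is about (0.58,-0.15), yaw about 8°, with the empty cell near (0.636,-0.193). The roll is near (0.557,0.222). In the wrist picture the flat blue-core roll is at (365,316). Next I'll check for obstacles around the path and the roll.

```bash
cat >> h.py <<'E'
def go(x,y,z,yaw=None):
    """tool-frame shift (units) and turn to a tool-down target from the measured pose; yaw mod pi"""
    s=robot.observe(); Rt=R.from_euler('xyz',s['tool_rot'])
    d=Rt.inv().apply(np.array([x,y,z])-s['tool_pos'])/.1
    t=s['tool_rot'][2]; yaw=t if yaw is None else yaw
    rel=(Rt.inv()*R.from_euler('xyz',[np.pi,0,t+(yaw-t+np.pi/2)%np.pi-np.pi/2])).as_rotvec()/np.pi
    print('pos',s['tool_pos'].round(4),'rot',s['tool_rot'].round(3),'t',s['time'],'F',s['contact_force'].round(1),'\nshift',d.round(3),'turn',rel.round(4),'q',s['qpos'].round(2))
E
python3 - <<'E'
from h import *
v,u=np.mgrid[0:400,0:640]; uv=np.c_[u.ravel(),v.ravel()]
P=[]
for n in('scene','side'):
    c=load(n); p=pts(c,uv); P.append(p[c['range_z'].ravel()>0])
P=np.vstack(P)
m=(P[:,0]>.1)&(P[:,0]<.95)&(abs(P[:,1])<.6)&(P[:,2]>.012)
H=np.zeros((17,24),int)
q=P[m]; np.maximum.at(H,(((q[:,0]-.1)/.05).astype(int),((q[:,1]+.6)/.05).astype(int)),(q[:,2]*1000).astype(int))
print('cols y from -0.6 by .05; rows x from .1'); 
for i,r in enumerate(H): print('%.2f'%(.1+.05*i),*['%4d'%k for k in r])
m=(np.hypot(P[:,0]-.557,P[:,1]-.222)<.14)&(P[:,2]>.01)&(np.hypot(P[:,0]-.557,P[:,1]-.222)>.035)
print(np.unique((P[m][:,:2]/.02).round().astype(int),axis=0).tolist())
# crate orientation: rim corners fit -> print rectangle from points with z in .052-.062 wood/cover
m=(abs(P[:,0]-.58)<.15)&(abs(P[:,1]+.15)<.15)&(P[:,2]>.045)&(P[:,2]<.07)
print(cv2.minAreaRect((P[m][:,:2]*1000).astype(np.float32)))
E
```

```text
cols y from -0.6 by .05; rows x from .1
0.10    0    0    0    0    0    0    0    0    0    0    0  230  239    0    0    0    0    0    0    0  331    0    0    0
0.15    0    0    0    0    0    0    0    0    0    0    0    0    0    0    0    0    0    0    0  335  343  340  289    0
0.20    0    0    0    0    0    0    0    0    0    0    0    0    0    0    0    0    0    0    0    0  333  333  309    0
0.25    0    0    0    0    0    0    0    0    0    0    0    0    0    0    0    0    0    0    0    0    0    0    0    0
0.30    0   38   41   41    0    0    0    0    0    0    0    0    0    0    0    0    0    0    0    0    0   21    0    0
0.35    0   37   41   40    0    0    0    0    0    0    0    0    0    0    0    0    0    0    0    0   21   22   20    0
0.40   61   61   41   42    0    0    0    0    0    0    0    0    0    0    0    0    0    0    0    0    0   21    0    0
0.45   39   61   41   41    0    0   61   64   66   65   65    0    0    0    0    0    0    0    0    0    0    0   54   54
0.50   39   61   40   41    0    0   65   66   66   65   66 
[... 600 characters left out ...]
   0    0    0   14    0    0    0   18   19    0    0    0    0    0  130  136    0    0
0.80    0    0    0  102  103  102    0    0   12    0    0    0    0   18   18    0    0    0    0    0   91   90    0    0
0.85    0    0    0  101  102  101    0    0   77   76   77   76   77   77   76   76    0    0    0    0    0    0    0    0
0.90    0    0    0    0    0    0    0    0   77   81   82   82   81   81   82   84    0    0    0    0    0    0    0    0
[[33, 14], [33, 15], [33, 16], [34, 10], [34, 11], [34, 12], [34, 13], [34, 14], [34, 15], [35, 10], [35, 11], [35, 12], [35, 13]]
((582.0404052734375, -153.14947509765625), (205.27801513671875, 205.84242248535156), 7.5896220207214355)
```

move_arm(motion=[[-0.3,-0.2,0,0,0,0.055],[-0.6,-0.4,0,0,0,0.11],[-0.8,-0.6,0,0,0,0.165],[-1,-0.7,0,0,0,0.22],[-1,-0.7,0,0,0,0.275],[-1,-0.7,0,0,0,0.33],[-1,-0.7,0,0,0,0.34]], fingers=-1)

```text
time: 1.02
tool_pos: [0.2576, 0.388, 0.2266]
tool_rot: [-3.141, 0.0, 1.703]
contact_force: [0.2, 0.7, -0.0]
opening: 0.0266
grip_force: 0.0
```

move_arm(motion=[[-0.5,0.23,0,0,0,0],[-1,0.46,0,0,0,0]])

```text
time: 1.27
tool_pos: [0.3167, 0.2944, 0.2266]
tool_rot: [3.142, 0.0, 1.709]
contact_force: [1.0, 0.2, 0.8]
opening: 0.0064
grip_force: 0.0
```

move_arm(motion=[[-0.5,0.23,0,0,0,0],[-1,0.46,0,0,0,0]])

```text
time: 1.52
tool_pos: [0.376, 0.2007, 0.2268]
tool_rot: [3.141, -0.0, 1.707]
contact_force: [0.8, 1.0, 0.4]
opening: 0.0002
grip_force: 0.0
```

move_arm(motion=[[-0.5,0.23,0,0,0,0],[-1,0.46,0,0,0,0]])

```text
time: 1.78
tool_pos: [0.4349, 0.1075, 0.2268]
tool_rot: [3.141, -0.0, 1.707]
contact_force: [0.7, 0.7, -0.4]
opening: 0.0002
grip_force: 0.0
```

move_arm(motion=[[-0.5,0.23,0,0,0,0],[-1,0.46,0,0,0,0]])

```text
time: 2.02
tool_pos: [0.4938, 0.0144, 0.2267]
tool_rot: [3.141, -0.0, 1.707]
contact_force: [0.4, 0.1, 0.6]
opening: 0.0004
grip_force: 0.0
```

```bash
python3 -c "
from h import *
go(.637,-.195,.15,1.703)"
```

```text
pos [0.4938 0.0144 0.2267] rot [ 3.141 -0.     1.707] t 2.025 F [0.4 0.1 0.6] 
shift [-2.269  1.135  0.767] turn [ 0.     -0.0001  0.0012] q [-0.13  0.29  1.61  0.    1.25 -0.26]
```

move_arm(motion=[[-0.5,0.25,0,0,0,0],[-1,0.5,0,0,0,0]])

```text
time: 2.28
tool_pos: [0.5566, -0.0781, 0.2266]
tool_rot: [-3.142, -0.0, 1.707]
contact_force: [0.4, 0.2, 0.5]
opening: 0.0008
grip_force: 0.0
```

move_arm(motion=[[-0.4,0.3,0,0,0,0],[-0.7,0.6,0,0,0,0],[-0.7,0.6,0,0,0,0]])

```text
time: 2.65
tool_pos: [0.6256, -0.1397, 0.225]
tool_rot: [-3.14, -0.0, 1.704]
contact_force: [-1.3, -0.6, 0.1]
opening: 0.0001
grip_force: 0.0
```

```bash
python3 -c "
from h import *
go(.637,-.195,.08,1.703); c=look('wrist','wrist1.png'); print(c['T'][:3,3])"
```

```text
pos [ 0.6256 -0.1397  0.225 ] rot [-3.14  -0.     1.704] t 2.65 F [-1.3 -0.6  0.1] 
shift [-0.563  0.041  1.449] turn [-0.0004 -0.0001  0.0004] q [-0.34  0.56  1.17 -0.    1.41 -0.47]
[ 0.61551304 -0.06455941  0.38196722]
```

View pics/wrist1.png

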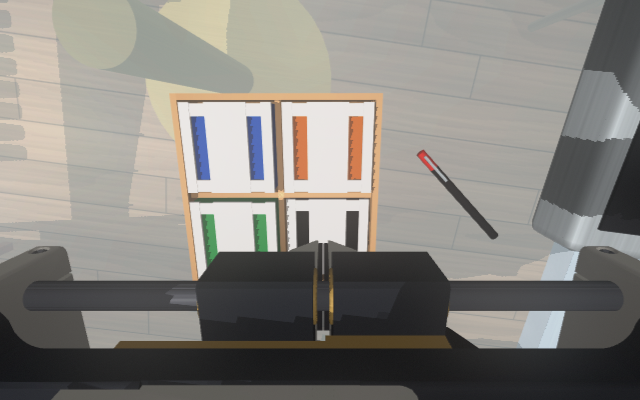

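The wrist view shows the crate's far rim corners at (170,94) and (382,94), and the divider crossing at (281,194). The black slots of the empty cell are at columns 303 and 352, partly hidden by the closed fingers.

```bash
python3 -c "
from h import *
c=load('wrist')
p=pts(c,[[170,94],[382,94],[280,194]],.06); print(p)
d=p[1]-p[0]; print(np.linalg.norm(d),np.degrees(np.arctan2(d[1],d[0])))
q=pts(c,[[302,211],[352,211]],.05);print(q,q.mean(0))"
```

```text
[[ 0.47011185 -0.06686234  0.06      ]
 [ 0.66815616 -0.04040194  0.06      ]
 [ 0.58223175 -0.14976881  0.06      ]]
0.19980415830219725 7.610133109877183
[[ 0.60642176 -0.16799848  0.05      ]
 [ 0.6596279  -0.16086221  0.05      ]] [ 0.63302483 -0.16443034  0.05      ]
```

move_arm(motion=[[-0.4,0.04,0.3,0,0,0],[-0.55,0.04,0.7,0,0,0],[-0.55,0.04,1,0,0,0]])

```text
time: 3.08
tool_pos: [0.6346, -0.1917, 0.1252]
tool_rot: [-3.14, -0.001, 1.705]
contact_force: [0.3, 1.4, 0.3]
opening: 0.0006
grip_force: 0.0
```

move_arm(motion=[[0,0,0.3,0,0,0],[0,0,0.6,0,0,0],[0,0,0.7,0,0,0],[0,0,0.75,0,0,0],[0,0,0.78,0,0,0],[0,0,0.81,0,0,0]])

```text
time: 3.82
tool_pos: [0.6364, -0.1918, 0.0469]
tool_rot: [3.14, 0.001, 1.704]
contact_force: [-0.8, 1.4, 2.5]
opening: -0.0
grip_force: 1.2
```

```bash
python3 -c "
from h import *
go(.637,-.194,.039,1.703)"
```

```text
pos [ 0.6364 -0.1918  0.0469] rot [3.140e+00 1.000e-03 1.704e+00] t 3.825 F [-0.8  1.4  2.5] 
shift [-0.023  0.003  0.079] turn [0.0005 0.0002 0.0003] q [-0.41  0.76  1.31  0.    1.07 -0.54]
```

Contact at about 2.5 N, as expected from the cover's friction. I'll press on to the stop.

move_arm(motion=[[0,0,0.03,0,0,0],[0,0,0.06,0,0,0],[0,0,0.07,0,0,0],[0,0,0.07,0,0,0]])

```text
time: 4.32
tool_pos: [0.6364, -0.1919, 0.0402]
tool_rot: [3.14, 0.001, 1.704]
contact_force: [-2.4, 3.8, 10.8]
opening: 0.0005
grip_force: 5.1
```

move_arm(motion=[[0,0,0.01,0,0,0],[0,0,0.02,0,0,0],[0,0,0.02,0,0,0]])

```text
time: 4.7
tool_pos: [0.6364, -0.1919, 0.0401]
tool_rot: [3.139, 0.001, 1.704]
contact_force: [-6.3, 4.3, 21.3]
opening: 0.0004
grip_force: 10.5
```

Force rose to 21 N with no further travel at z = 0.040, so the cover is on its rigid stop. Now I'll retreat and go to the roll.

move_arm(motion=[[0,0,-0.2,0,0,0],[0,0,-0.6,0,0,0],[0,0,-1,0,0,0]])

```text
time: 5.08
tool_pos: [0.6356, -0.1923, 0.1372]
tool_rot: [-3.141, 0.0, 1.703]
contact_force: [0.4, 0.5, -0.3]
opening: 0.0009
grip_force: 0.0
```

move_arm(motion=[[0.4,0,-0.4,0,0,0],[0.9,0,-0.6,0,0,0]], fingers=1)

```text
time: 5.32
tool_pos: [0.6246, -0.1033, 0.1989]
tool_rot: [3.138, 0.002, 1.701]
contact_force: [0.3, 0.2, -0.1]
opening: 0.0161
grip_force: 0.0
```

move_arm(motion=[[0.5,-0.1,0,0,0,0],[1,-0.15,0,0,0,0]])

```text
time: 5.58
tool_pos: [0.5953, -0.0046, 0.1968]
tool_rot: [3.141, 0.001, 1.703]
contact_force: [-0.1, 0.7, -0.8]
opening: 0.0357
grip_force: 0.0
```

move_arm(motion=[[0.5,-0.1,0,0,0,0],[1,-0.1,0,0,0,0]])

```text
time: 5.82
tool_pos: [0.572, 0.0933, 0.1967]
tool_rot: [3.141, 0.001, 1.703]
contact_force: [0.4, -0.1, 0.9]
opening: 0.0558
grip_force: 0.0
```

move_arm(motion=[[0.4,0,0,0,0,0],[0.6,0,0,0,0,0],[0.6,0,0,0,0,0]])

```text
time: 6.2
tool_pos: [0.5647, 0.1521, 0.1965]
tool_rot: [-3.142, 0.0, 1.705]
contact_force: [0.3, -0.3, 0.5]
opening: 0.086
grip_force: 0.0
```

```bash
python3 -c "
from h import *
go(.557,.222,.025,1.703); c=look('wrist','wrist2.png'); look('side','side2.png')"
```

```text
pos [0.5647 0.1521 0.1965] rot [-3.142  0.     1.705] t 6.2 F [ 0.3 -0.3  0.5] 
shift [0.704 0.017 1.715] turn [-0.      0.0002  0.0007] q [ 0.13  0.48  1.4  -0.    1.27 -0.  ]
```

View pics/wrist2.png

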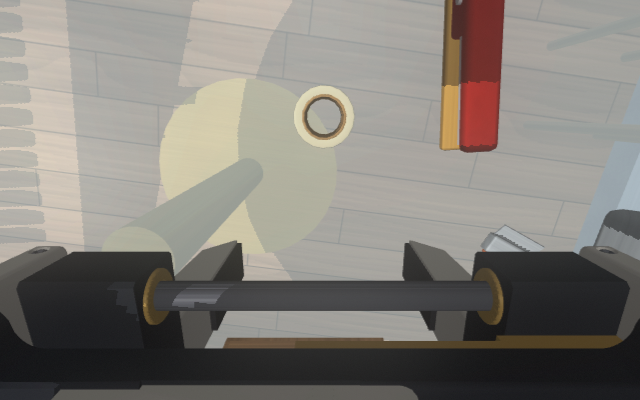

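The roll's top ring is centred at (324,117) in the wrist view, and the stapler at (470,70) is clear of the fingers.

```bash
python3 -c "
from h import *
c=load('wrist'); p=pts(c,[[324,117],[294,117],[354,117]],.05); print(p, np.linalg.norm(p[1]-p[2])); print(pts(c,[[300,117],[348,117],[324,92]])[:,2])
go(p[0][0],p[0][1],.026,1.703)"
```

```text
[[0.55595274 0.22358169 0.05      ]
 [0.52904957 0.21995455 0.05      ]
 [0.58285483 0.22720869 0.05      ]] 0.054292060348498546
[0.04971164 0.0490393  0.04861091]
pos [0.5651 0.1505 0.1966] rot [-3.142e+00  1.000e-03  1.703e+00] t 6.3 F [0.5 0.1 0.3] 
shift [0.738 0.006 1.705] turn [-0.      0.0002  0.    ] q [ 0.13  0.48  1.4  -0.    1.27 -0.  ]
```

move_arm(motion=[[0.4,0,0.2,0,0,0],[0.73,0,0.5,0,0,0],[0.73,0,1,0,0,0],[0.73,0,1,0,0,0]], fingers=1)

```text
time: 6.8
tool_pos: [0.553, 0.2221, 0.0933]
tool_rot: [-3.133, 0.001, 1.702]
contact_force: [-0.5, 0.3, 0.7]
opening: 0.0918
grip_force: 0.0
```

move_arm(motion=[[0,0,0.3,0,0,0],[0,0,0.55,0,0,0],[0,0,0.7,0,0,0],[0,0,0.7,0,0,0]])

```text
time: 7.3
tool_pos: [0.5555, 0.2233, 0.0271]
tool_rot: [-3.141, 0.0, 1.703]
contact_force: [-0.5, 0.5, -0.4]
opening: 0.0918
grip_force: 0.0
```

move_arm(motion=[[0,0,0,0,0,0],[0,0,0,0,0,0],[0,0,0,0,0,0],[0,0,0,0,0,0],[0,0,0,0,0,0],[0,0,0,0,0,0]], fingers=-1, newtons=15)

```text
time: 8.05
tool_pos: [0.5552, 0.2242, 0.027]
tool_rot: [3.141, -0.0, 1.704]
contact_force: [-0.1, 0.9, 3.3]
opening: 0.0552
grip_force: 15.0
```

move_arm(motion=[[0,0,-0.2,0,0,0],[0,0,-0.5,0,0,0],[0,0,-0.9,0,0,0],[0,0,-1,0,0,0]])

```text
time: 8.55
tool_pos: [0.5561, 0.2244, 0.1288]
tool_rot: [3.138, -0.001, 1.704]
contact_force: [-0.1, -0.2, -1.4]
opening: 0.0551
grip_force: 15.0
```

move_arm(motion=[[-0.3,0,0,0,0,0],[-0.7,0,0,0,0,0],[-1,0.1,0,0,0,0]])

```text
time: 8.93
tool_pos: [0.5771, 0.1249, 0.1251]
tool_rot: [-3.138, -0.0, 1.704]
contact_force: [0.2, 1.1, -1.6]
opening: 0.0556
grip_force: 15.0
```

move_arm(motion=[[-0.4,0,0,0,0,0],[-0.7,0.1,0,0,0,0],[-1,0.1,0,0,0,0]])

```text
time: 9.3
tool_pos: [0.6011, 0.0274, 0.1249]
tool_rot: [-3.139, -0.001, 1.703]
contact_force: [0.1, -0.3, -1.2]
opening: 0.0552
grip_force: 15.0
```

move_arm(motion=[[-0.4,0,0,0,0,0],[-0.7,0.1,0,0,0,0],[-1,0.1,0,0,0,0],[-1,0.1,0,0,0,0]])

```text
time: 9.8
tool_pos: [0.6239, -0.0713, 0.1247]
tool_rot: [-3.139, -0.001, 1.701]
contact_force: [0.2, -0.6, -1.7]
opening: 0.0556
grip_force: 15.0
```

```bash
python3 -c "
from h import *
go(.637,-.194,.067,1.703); look('side','side3.png'); look('wrist','wrist3.png')"
```

```text
pos [ 0.6239 -0.0713  0.1247] rot [-3.139e+00 -1.000e-03  1.701e+00] t 9.8 F [ 0.2 -0.6 -1.7] 
shift [-1.234 -0.027  0.577] turn [-0.0008 -0.0002 -0.0007] q [-0.24  0.62  1.36 -0.    1.17 -0.37]
```

View pics/side3.png

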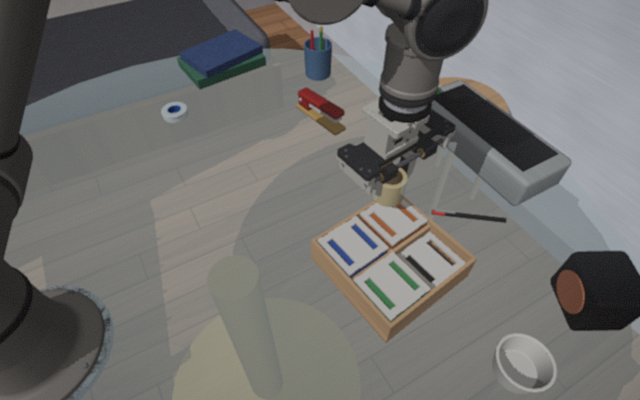

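The roll hangs in the gripper at (393,187), clear of the crate, and the cover at (432,257) looks lower. I'll check its depth height, then go over the cell.

```bash
python3 -c "
from h import *
c=load('side'); print(pts(c,[[430,260],[434,258],[438,255]]))"
```

```text
[[ 0.6366847  -0.19487364  0.03876774]
 [ 0.64443294 -0.19578847  0.04047073]
 [ 0.65528535 -0.19399454  0.03932883]]
```

move_arm(motion=[[-0.4,0,0,0,0,0],[-0.8,0,0,0,0,0],[-1,0,0,0,0,0]])

```text
time: 10.28
tool_pos: [0.6376, -0.1689, 0.1261]
tool_rot: [-3.141, -0.001, 1.703]
contact_force: [-0.2, 0.5, -1.4]
opening: 0.0556
grip_force: 15.0
```

move_arm(motion=[[-0.23,-0.02,0,0,0,0],[-0.23,-0.02,0,0,0,0],[-0.23,-0.02,0.2,0,0,0],[-0.23,-0.02,0.4,0,0,0],[-0.23,-0.02,0.5,0,0,0],[-0.23,-0.02,0.53,0,0,0],[-0.23,-0.02,0.55,0,0,0]])

```text
time: 11.15
tool_pos: [0.6393, -0.1913, 0.0723]
tool_rot: [3.141, 0.0, 1.704]
contact_force: [0.2, -0.4, -0.7]
opening: 0.0554
grip_force: 15.0
```

```bash
python3 -c "
from h import *
go(.637,-.194,.067,1.703)"
```

```text
pos [ 0.6393 -0.1913  0.0723] rot [3.141 0.    1.704] t 11.15 F [ 0.2 -0.4 -0.7] 
shift [-0.024 -0.026  0.053] turn [0.0003 0.0001 0.0003] q [-0.41  0.74  1.28  0.    1.12 -0.54]
```

move_arm(motion=[[0,0,0.02,0,0,0],[0,0,0.04,0,0,0],[0,0,0.05,0,0,0],[0,0,0.05,0,0,0]])

```text
time: 11.65
tool_pos: [0.6389, -0.1915, 0.0671]
tool_rot: [3.141, 0.0, 1.704]
contact_force: [-0.8, 0.5, 0.5]
opening: 0.0555
grip_force: 15.0
```

The weight has come off the wrist (+0.5 N at 0.067), so the roll is standing. Now I'll open partway and rise.

move_arm(motion=[[0,0,0,0,0,0],[0,0,0,0,0,0],[0,0,0,0,0,0],[0,0,0,0,0,0]], fingers=0.6)

```text
time: 12.15
tool_pos: [0.6389, -0.1915, 0.0667]
tool_rot: [3.141, -0.0, 1.704]
contact_force: [-0.2, -0.2, -0.3]
opening: 0.0735
grip_force: 0.0
```

move_arm(motion=[[0,0,-0.05,0,0,0],[0,0,-0.2,0,0,0],[0,0,-0.5,0,0,0],[0,0,-0.9,0,0,0],[0,0,-1,0,0,0],[0,0,-1,0,0,0]])

```text
time: 12.9
tool_pos: [0.6391, -0.1916, 0.1676]
tool_rot: [3.14, 0.001, 1.704]
contact_force: [0.6, 0.1, -0.6]
opening: 0.0729
grip_force: 0.0
```

```bash
python3 -c "
from h import *
c=look('side'); cv2.imwrite('pics/side4.png',cv2.resize(c['image'][150:350,290:510,::-1],None,fx=3,fy=3)[:600]); print(robot.observe()['time'])"
```

```text
12.95
```

View pics/side4.png

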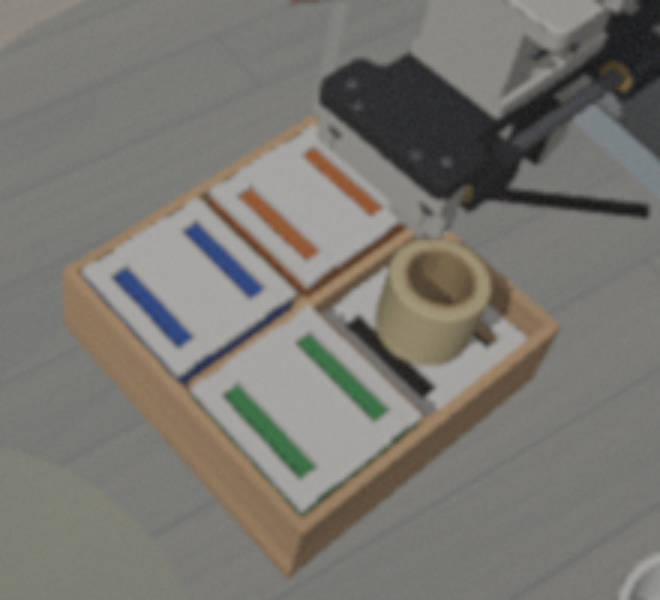

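The roll stands upright in the middle of the sunken cover (crop (435,300)), and the gripper is clear above it.

```bash
python3 -c "
from cell import robot
print(robot.hand_in())"
```

```text
the job is handed in; nothing more can be done
None
```

I pressed the empty cell's cover down to its stop, stood the wide roll upright on it, released it with the gripper clear, and handed the job in at about 13 s; the hand-in call returned no verdict.

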